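Empty the scrap tray into the waste bin

ROBOT

A 6-joint arm with a two-finger parallel gripper is mounted at the origin on the work surface. World frame = base frame: x ahead of the robot, y to its left, z up, the work surface at z = 0. Lengths are in m, angles in rad, forces in N, time in s.
With the tool pointing down it reaches from about 0.35 to 0.775 m from the base axis. Payload 5.5 kg.
Tool frame: the origin (TCP) lies at the very end of the fingers, on their centre line; the grasp point (between the pads) lies env.hold_point_z behind it (env.hold_point_z is the distance from the TCP to the grasp point, in m); z points along the fingers, y is the line along which they close (so a half turn about z gives the same grasp; the last joint's range is limited). The gripper opens to 85 mm and grips with 20 to 120 N. Pads are 22 mm wide; open, the fingers measure 114 mm over their backs; the gripper's body (76 mm by 85 mm) begins 54 mm behind the grasp point. The pads swing forward as they close: fully open they stand 13 mm farther back than shut.
Start: joints at [1.106, 0.313, 0.046, 1.304, 0, 1.431], TCP at [0.184, 0.545, 0.231] pointing down, gripper open.
Joint ranges: [-2.76, 2.76], [-0.86, 1.69], [-1.03, 1.26], [-2.2, 2.34], [-1.47, 1.5], [-3.14, 3.14]. Speed limits (rad/s): [2.57, 2.57, 3.14, 3.14, 3.14, 3.14].

INTERFACE

Orientations are given as a unit quaternion [w, x, y, z].
In Python, from workcell import env gives the robot as it stands.
- The arm moves only by the tool carry_out, never from a script. Its argument "steps" is a list of rows, each a list of 3 entries, a list of its own where there are three numbers: the turn, a rotation vector about the tool's x, y, z in degrees, then the shift along the tool's x, y, z in cm, then the closure in counts, from 0 (fully open) to 255 (shut). A call has exactly 8 rows; each row is the pose to reach, as a shift and turn from the pose commanded when the call began, along the tool's axes at that moment; what a row does not reach only later rows make up. A row lasts 1/8 s, in which the tool goes at most 62.5 mm and 10.7 degrees, less where a joint would pass 70% of its speed; a pose out of reach is approached as far as the arm can. A call with a gripper value outside its range is refused whole. The fingers move at their own pace and stop on an object; "force" is the grip in N (left out, the last holds). Time passes only in rows, so rows that repeat a pose let the fingers close, or fill a call up. It gives the time, the measured TCP pose, the force, the opening and the grip force at its end, in the units of the state.
- env.get_state(): the state, without advancing time (a new reading comes with each control period).
- env.read_camera(name): name is "scene" or "top" or "wrist"; returns (picture, depth): 420x560x3 uint8, red, green, blue; 420x560 float32, m along the optical axis (not along the pixel's ray), 0 where there is no reading.
- env.get_calibration(name): a dict with "fx", "fy", "cx", "cy" (pixels), "D" ([k1, k2, p1, p2, k3] as OpenCV has them; the pictures are not rectified), "origin" and "orientation" of the camera in the world. Camera axes: x right, y up, looking along -z (the intrinsics and any distortion apply to the point x, -y, -z); pixel columns grow to the right and rows downward; lengths in m; the calibration is good to about 2 mm. A picture is of the moment at which its call begins: read the wrist's pose just before it. get_calibration takes no time and is no camera call; for the wrist camera it gives the pose at the moment of the call.
- env.hand_in(): hands the job in; it is judged then, once.
The state is a dict: "clock": time; "joint_pos": joint angles; "qvel": joint speeds; "tau": joint torques, N m; "tcp_pos": TCP position; "orientation": TCP orientation; "wrist_force": force on the tool from outside, world axes, zero at the start; "ft_torque": the same for the moment, N m; "finger_gap": finger opening in m; "grip_force": force on a finger pad.
Only numpy, scipy, OpenCV 4.12 (cv2) and the standard library are available. Lean on these libraries where they do the work, as an engineer would, in place of code of your own. Each camera call takes 0.05 s, during which the arm holds its last target. There are 200 camera calls.

TASK

Clear up the drawing desk: lift the handled metal tray by its wooden bar with the two empty ink bottles still in it, carry it over the square waste bin and tip both bottles out into the bin over the tray's open front. Then stand the empty tray back upright on the desk about where it was and let go of it.

Things in the scene. Friction and masses are not known exactly. Their poses are not given: they have to be found in the camera images.
- tray_grip (a point): Centre of the wooden bar (along tray y, 12 thick, 20 high) of a loose aluminium scoop tray, 160 g. Site is 75 mm above the underside, over the floor's middle; z up. Tray 110 mm in x, 140 in y; floor 4 thick; back wall (+x) 40 high, ends (+-y) 34, with 36 wide uprights to the bar; front (-x) open but for a bead 4 mm above the floor. Bottles roll out from 20 to 40 deg front down.
- bin_mouth (a point): Centre of the waste bin's mouth, level with its rim. The bin is a square open-topped dark steel box fixed to the desk, 160 x 160 mm outside and 100 high, walls and floor 4; x and y run along its sides, z up. The bowl, mug, pencil pot and low plywood pen tray about are not the bin.
- bottle0_mid (a point): Middle, on its axis, of an empty ink bottle lying in the tray: white plastic cylinder 30 mm in diameter with a black cap 20 mm in diameter, 58 mm long in all along its y, 25 g. It lies along the tray's y and rolls freely.
- bottle1_mid (a point): Middle of the other empty ink refill bottle in the tray, the same in every way.
Things that resemble listed ones, but are neither listed nor needed, are in the scene too. What is shaped like the part that bears tray_grip but blue is not meant. What is shaped like the part that bears bin_mouth but yellow is not meant.

How it is judged:
By the outcome, as a careful person would: the job done as asked, in the order asked, and still so for the second after the job is handed in, with the robot touching nothing.
It also fails if it takes over 72 s, if anything falls off the work surface, if the arm or the gripper's body presses on something with over 40 N, if the wrist force passes 120 N, or if a joint passes its speed limit or range.

## Working session

There is one attempt and no reset: what is moved stays moved. The work goes in short steps, Python scripts to look and compute and a tool call to move; the robot and the scene stay as the last step left them, time stands still between calls to the robot, and variables do not carry over. Pictures are saved under pics/ and viewed, at most 10 in all, crops included, and the job is handed in when it is done.

Besides the shell and the picture viewer there is one more tool, called as name(argument=value, ...) on one line, values as JSON. carry_out: Moves the arm, as the interface text tells. Its arguments: {"type":"object","properties":{"steps":{"type":"array","items":{"type":"array"}},"force":{"type":"number"}},"required":["steps"]}

```bash
mkdir -p pics; ls; cat > h.py <<'E'
import numpy as np,cv2
from scipy.spatial.transform import Rotation as R
from workcell import env
def q2R(q): return R.from_quat([q[1],q[2],q[3],q[0]])
def cloud(name):
    c=env.get_calibration(name); p,d=env.read_camera(name)
    K=np.array([[c['fx'],0,c['cx']],[0,c['fy'],c['cy']],[0,0,1.]])
    v,u=np.mgrid[0:420,0:560]
    n=cv2.undistortPoints(np.stack([u,v],-1).reshape(-1,1,2).astype(float),K,np.array(c['D'],float)).reshape(420,560,2)
    P=np.stack([n[...,0]*d,-n[...,1]*d,-d],-1)
    W=(q2R(c['orientation']).apply(P.reshape(-1,3))+c['origin']).reshape(420,560,3)
    W[d==0]=np.nan
    return p,W
def save(n,p,s=1): cv2.imwrite('pics/'+n,cv2.resize(p[...,::-1],None,fx=s,fy=s))
E
python3 - <<'E'
from h import *
for n in('top','scene'):
    p,W=cloud(n); np.savez(n,p=p,W=W); save(n+'0.png',p,1.4)
print(env.hold_point_z,env.get_state())
E
```

```text
pics
0.0187 {'clock': 0.1, 'joint_pos': array([ 1.10636956e+00,  3.13939448e-01,  4.51179655e-02,  1.30362357e+00,
       -1.30832337e-05,  1.43118181e+00]), 'qvel': array([-0.000928  , -0.00069636,  0.00269551, -0.00132717,  0.00026524,
       -0.00031339]), 'tau': array([ 2.41759168e-03, -4.81719553e+01,  2.99247891e+01,  1.25590700e-02,
       -1.89744324e-04, -1.76777963e-06]), 'tcp_pos': array([0.18331593, 0.54451721, 0.23050038]), 'orientation': array([-2.38961413e-04,  1.61693075e-01,  9.86840752e-01, -7.88996529e-04]), 'wrist_force': array([ 0.27969401,  0.53073679, -0.59052895]), 'ft_torque': array([-0.0021598 , -0.01039557, -0.02713288]), 'grip_force': 0.0, 'finger_gap': 0.08522767558094375}
```

View pics/top0.png

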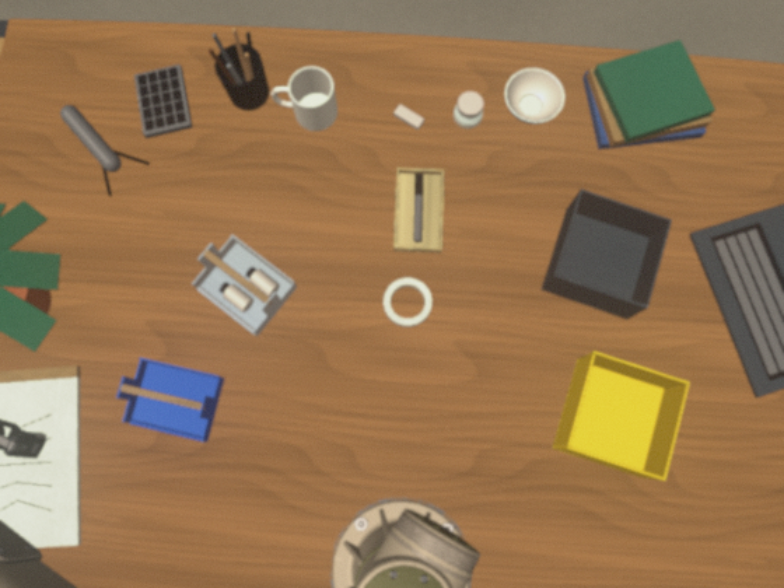

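View pics/scene0.png

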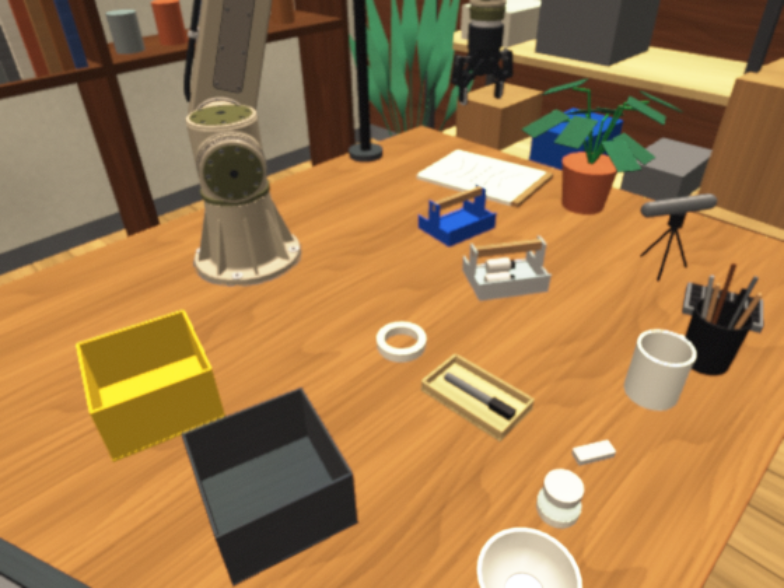

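The top view shows the grey tray with two bottles at about (243,283), its bar running from upper left to lower right. The black bin is at (607,253). The blue tray (170,400) and yellow bin (620,415) are decoys. Next I'll measure the tray and bin from the clouds.

```bash
python3 - <<'E'
from h import *
for n in('top','scene'):
    f=np.load(n+'.npz');p=f['p'].astype(int);W=f['W']
    mx=p.max(-1);sat=mx-p.min(-1);z=W[...,2]
    print(n)
    # bin rim: dark, z in .09-.11
    m=(mx<75)&(abs(z-.1)<.006)&(W[...,1]<-.05)&(W[...,1]>-.5)&(W[...,0]<.75)
    if n=='top': m[:, 490:]=0
    q=W[m][:,:2].astype(np.float32); print('bin',len(q),cv2.minAreaRect(q) if len(q) else '', np.median(W[m][:,2]))
    # tray neighbourhood
    if n=='top':
        r=np.zeros_like(m); r[160:245,130:215]=1
    else:
        r=np.zeros_like(m); r[165:218,325:397]=1
    for nm,lo,hi in(('all',.008,.1),('bar',.068,.1),('walls',.03,.045)):
        k=r&(z>lo)&(z<hi); q=W[k][:,:2].astype(np.float32)
        if len(q)>5: print(nm,len(q),cv2.minAreaRect(q),W[k].mean(0))
        if nm=='bar':
            c=q.mean(0);u,s,vt=np.linalg.svd(q-c);print('dir',np.degrees(np.arctan2(vt[0][1],vt[0][0])),np.percentile((q-c)@vt[0],[0,5,95,100]),np.percentile(W[k][:,2],[5,50,95]))
E
```

```text
top
bin 134 ((0.5365052819252014, -0.3122707009315491), (0.1578981876373291, 0.15994000434875488), 74.16793823242188) 0.09676999062618563
all 1632 ((0.45319050550460815, 0.2999391555786133), (0.14323259890079498, 0.10960980504751205), 56.166053771972656) [0.45257659 0.29444864 0.04179988]
bar 401 ((0.452604740858078, 0.29936087131500244), (0.14155545830726624, 0.03501125052571297), 56.03691101074219) [0.45160603 0.29878473 0.08279774]
dir -123.97544 [-0.07181394 -0.06852284  0.06781242  0.06973868] [0.07300493 0.08368065 0.08725808]
walls 483 ((0.45353755354881287, 0.29921942949295044), (0.14251473546028137, 0.1089382991194725), 57.01864242553711) [0.45665645 0.28717375 0.03427862]
scene
bin 593 ((0.5393983125686646, -0.31311044096946716), (0.15487118065357208, 0.160761296749115), 73.74785614013672) 0.09745832243944197
all 1702 ((0.39860400557518005, 0.3359166979789734), (0.14027445018291473, 0.24474294483661652), 56.61808395385742) [0.45641995 0.29237516 0.04029433]
bar 410 ((0.453158438205719, 0.29996317625045776), (0.1393420249223709, 0.04269711673259735), 57.87043762207031) [0.4544687  0.29753449 0.07898176]
dir -123.7322 [-0.07114281 -0.06724255  0.06706976  0.06876525] [0.06893457 0.0801615  0.08597288]
walls 418 ((0.40990787744522095, 0.3288072347640991), (0.13997353613376617, 0.21601445972919464), 56.50539779663086) [0.4677417  0.28350264 0.03482329]
```

```bash
python3 - <<'E'
from h import *
a=np.radians(56.3);c=np.array([.4532,.2997]);X=np.array([.832,-.555]);Y=np.array([.555,.832])
for n in('top','scene'):
    W=np.load(n+'.npz')['W'].reshape(-1,3);d=W[:,:2]-c;sx=d@X;sy=d@Y
    for lo in range(-65,65,10):
        k=(sx>lo/1e3)&(sx<lo/1e3+.01)&(abs(sy)<.045)&(W[:,2]<.1)
        print(n,lo,k.sum(),np.round(np.percentile(W[k][:,2],[5,50,95]),3) if k.sum()>3 else '')
E
```

```text
top -65 147 [-0.003  0.     0.006]
top -55 146 [0.001 0.006 0.011]
top -45 153 [-0.001  0.004  0.027]
top -35 152 [0.002 0.028 0.035]
top -25 147 [0.002 0.028 0.035]
top -15 170 [0.001 0.007 0.085]
top -5 183 [0.003 0.084 0.087]
top 5 82 [0.001 0.025 0.033]
top 15 134 [0.001 0.029 0.035]
top 25 124 [0.001 0.028 0.034]
top 35 120 [0.    0.004 0.026]
top 45 188 [0.    0.007 0.042]
top 55 89 [-0.004 -0.     0.003]
scene -65 3 
scene -55 17 [0.003 0.005 0.009]
scene -45 19 [0.002 0.004 0.01 ]
scene -35 56 [0.003 0.013 0.034]
scene -25 100 [0.003 0.027 0.035]
scene -15 121 [0.003 0.021 0.084]
scene -5 209 [0.065 0.079 0.086]
scene 5 49 [0.031 0.076 0.085]
scene 15 32 [0.027 0.033 0.034]
scene 25 59 [0.026 0.031 0.034]
scene 35 0 
scene 45 392 [0.    0.02  0.039]
scene 55 102 [-0.002  0.     0.036]
```

carry_out(steps=[[[0,0,-9],[-4,-2,0],0],[[0,0,-19],[-9,-4,0],0],[[0,0,-29],[-14,-6,0],0],[[0,0,-39],[-20,-9,1],0],[[0,0,-49],[-26,-11.5,2],0],[[0,0,-59],[-31,-13.5,3],0],[[0,0,-69],[-33.4,-14.6,4],0],[[0,0,-74.9],[-33.4,-14.6,5],0]], force=80)

```text
clock: 1.1
tcp_pos: [0.4554, 0.2976, 0.1802]
orientation: [-0.0, -0.471, 0.882, -0.0]
wrist_force: [-0.3, 0.7, -0.2]
finger_gap: 0.0854
grip_force: 0.0
```

```bash
python3 - <<'E'
from h import *
p,W=cloud('wrist');save('w0.png',p)
s=env.get_state();Rt=q2R(s['orientation']);T=Rt.inv().apply((W-s['tcp_pos']).reshape(-1,3)).reshape(W.shape)
k=(W[...,2]>.078)&(W[...,2]<.1)&(abs(T[...,1])<.03)&(abs(T[...,0])<.09)
q=T[k][:,:2].astype(np.float32);print(len(q),cv2.minAreaRect(q),q.min(0),q.max(0),W[k][:,2].mean())
print(s['tcp_pos'],Rt.as_matrix().round(3))
E
```

```text
3143 ((-0.0034783408045768738, 0.0016047041863203049), (0.14014607667922974, 0.03592269867658615), 0.0007142723770812154) [-0.07355151 -0.0163558 ] [0.06659473 0.01956691] 0.08424914183725196
[0.45373987 0.29809917 0.17886975] [[-0.552 -0.834 -0.003]
 [-0.834  0.552 -0.001]
 [ 0.003  0.002 -1.   ]]
```

View pics/w0.png

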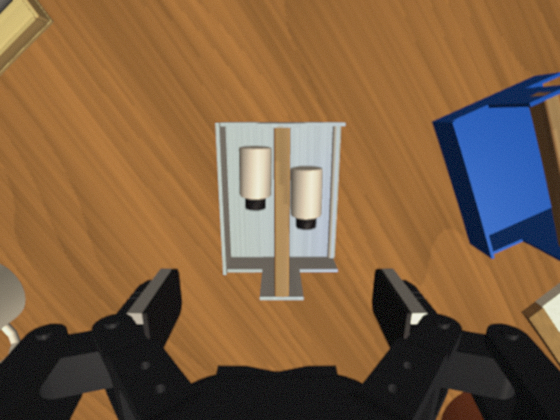

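The wrist picture shows the bar at column 283, vertical and aligned with the tool. Both bottles lie in the tray at (255,175) and (306,195). The fix is −3.5 mm in x and +1.6 mm in y, then descend.

carry_out(steps=[[[0,0,0],[-0.2,0.1,2],0],[[0,0,0],[-0.35,0.15,5],0],[[0,0,0],[-0.35,0.15,8],0],[[0,0,0],[-0.35,0.15,10.5],0],[[0,0,0],[-0.35,0.15,11.8],0],[[0,0,0],[-0.35,0.15,12.3],0],[[0,0,0],[-0.35,0.15,12.3],0],[[0,0,0],[-0.35,0.15,12.3],80]])

```text
clock: 2.15
tcp_pos: [0.4549, 0.3042, 0.0593]
orientation: [0.001, -0.472, 0.882, -0.0]
wrist_force: [-0.1, -0.5, 0.2]
finger_gap: 0.0699
grip_force: 0.0
```

carry_out(steps=[[[0,0,0],[0,0,0],110],[[0,0,0],[0,0,0],140],[[0,0,0],[0,0,0],170],[[0,0,0],[0,0,0],190],[[0,0,0],[0,0,0],210],[[0,0,0],[0,0,0],230],[[0,0,0],[0,0,0],255],[[0,0,0],[0,0,0],255]], force=80)

```text
clock: 3.15
tcp_pos: [0.4542, 0.3038, 0.0584]
orientation: [0.0, -0.472, 0.882, 0.0]
wrist_force: [-0.9, 0.2, 2.4]
finger_gap: 0.0108
grip_force: 78.3
```

carry_out(steps=[[[0,0,0],[0,0,-0.3],255],[[0,0,0],[0,0,-1.2],255],[[0,0,0],[0,0,-3],255],[[0,0,0],[0,0,-5.5],255],[[0,0,0],[0,0,-8.5],255],[[0,0,0],[0,0,-11.5],255],[[0,0,0],[0,0,-14],255],[[0,0,0],[0,0,-15],255]])

```text
clock: 4.15
tcp_pos: [0.4548, 0.3041, 0.2103]
orientation: [0.001, -0.472, 0.882, -0.0]
wrist_force: [-0.3, -0.6, -1.9]
finger_gap: 0.0105
grip_force: 78.0
```

```bash
python3 - <<'E'
from h import *
p,W=cloud('wrist');save('w1.png',p)
s=env.get_state();print(s['tcp_pos'],s['grip_force'],s['wrist_force'],s['joint_pos'].round(2))
E
```

```text
[0.45495184 0.30417718 0.21067791] 78.02026748657227 [ 1.16958     0.14925928 -0.67966618] [ 0.44  0.26 -0.07  1.23  0.   -0.54]
```

View pics/w1.png

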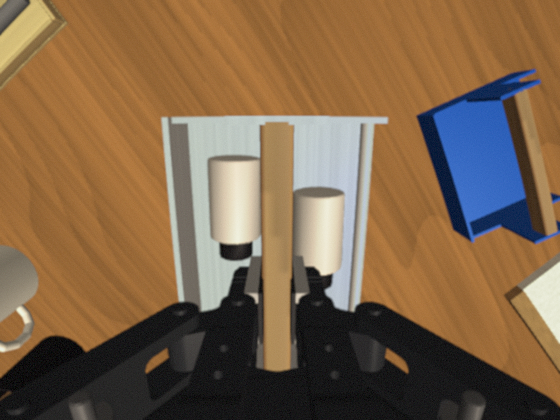

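The tray is gripped level at the bar's centre with both bottles still in it, at (235,205) and (318,235). Next is the carry to the bin.

carry_out(steps=[[[0,0,0],[0.35,-0.36,0],255],[[0,0,0],[1.04,-1.08,0],255],[[0,0,0],[2.08,-2.16,0],255],[[0,0,0],[3.46,-3.6,0],255],[[0,0,0],[5.2,-5.4,0],255],[[0,0,0],[7.28,-7.57,0],255],[[0,0,0],[9.36,-9.73,0],255],[[0,0,0],[11.43,-11.89,0],255]])

```text
clock: 5.2
tcp_pos: [0.4897, 0.1405, 0.2083]
orientation: [-0.0, -0.471, 0.882, -0.0]
wrist_force: [-0.4, -0.3, -2.0]
finger_gap: 0.0109
grip_force: 78.0
```

carry_out(steps=[[[0,0,0],[2.25,-2.34,0],255],[[0,0,0],[4.68,-4.86,0],255],[[0,0,0],[7.1,-7.4,0],255],[[0,0,0],[9.5,-9.9,0],255],[[0,0,0],[11.95,-12.4,0],255],[[0,0,0],[14.4,-14.95,0],255],[[0,0,0],[16.8,-17.5,0],255],[[0,0,0],[19.2,-20,0],255]])

```text
clock: 6.2
tcp_pos: [0.5489, -0.1305, 0.2082]
orientation: [-0.0, -0.471, 0.882, 0.0]
wrist_force: [0.4, 0.6, -1.2]
finger_gap: 0.0109
grip_force: 78.0
```

carry_out(steps=[[[0,0,-1],[2.4,-2.5,0],255],[[0,0,-3],[4.85,-5.04,0],255],[[0,0,-6],[7.28,-7.57,0],255],[[0,0,-9],[9.36,-9.73,0],255],[[0,0,-12],[11.1,-11.5,0],255],[[0,0,-15],[12.5,-13,0],255],[[0,0,-17],[13.5,-14,0],255],[[0,0,-18],[14.2,-14.8,0],255]])

```text
clock: 7.2
tcp_pos: [0.5928, -0.3301, 0.2078]
orientation: [-0.0, -0.603, 0.797, 0.0]
wrist_force: [0.1, -0.3, -1.7]
finger_gap: 0.0103
grip_force: 78.0
```

```bash
python3 - <<'E'
from h import *
p,W=cloud('scene');save('s1.png',p,1.4)
s=env.get_state();Rm=q2R(s['orientation']).as_matrix();print(s['tcp_pos'],Rm.round(3),s['joint_pos'].round(2),s['grip_force'])
bar=s['tcp_pos']-Rm[:,2]*.0166
print('bin rel bar in tool axes (cm)',100*Rm.T@(np.array([.538,-.313,.1])-bar))
E
```

```text
[ 0.59316867 -0.33111778  0.20773388] [[-0.272 -0.962 -0.   ]
 [-0.962  0.272 -0.001]
 [ 0.001  0.    -1.   ]] [-0.63  0.53  0.32  1.36 -0.   -1.92] 78.06910157203674
bin rel bar in tool axes (cm) [-0.25006879  5.80047524 12.4338668 ]
```

View pics/s1.png

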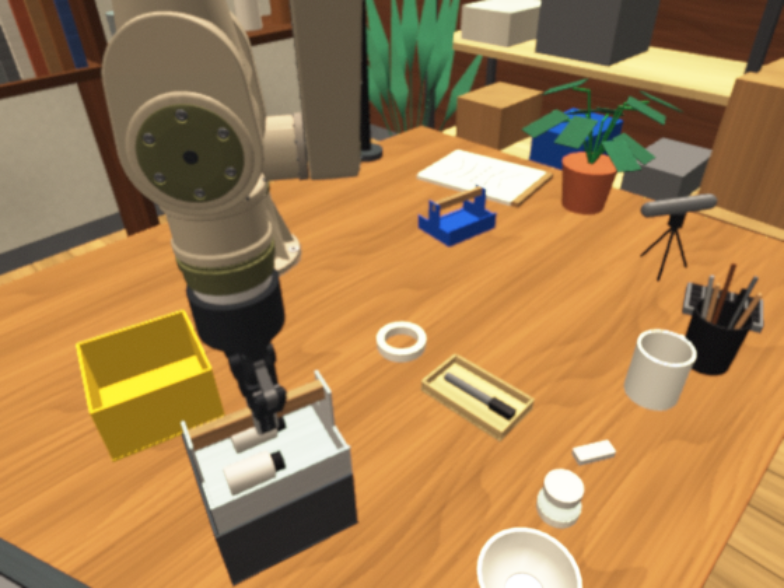

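The tray is level over the bin, and both bottles are in it at (255,440) and (250,470). The bin centre lies 5.8 cm toward the tray's front, as planned. Now to tip, keeping the front edge over the bin.

carry_out(steps=[[[5,0,0],[0,-0.15,0],255],[[10,0,0],[0,-0.3,0],255],[[15,0,0],[0,-0.35,-0.05],255],[[20,0,0],[0,-0.35,-0.1],255],[[25,0,0],[0,0.3,-0.15],255],[[30,0,0],[0,1,-0.2],255],[[35,0,0],[0,1.65,-0.3],255],[[40,0,0],[0,2.35,-0.4],255]])

```text
clock: 8.25
tcp_pos: [0.5701, -0.3214, 0.2123]
orientation: [0.207, -0.567, 0.749, -0.274]
wrist_force: [-0.2, -0.1, -1.6]
finger_gap: 0.0108
grip_force: 78.5
```

carry_out(steps=[[[4,0,0],[0,0.4,-0.4],255],[[8,0,0],[0,0.75,-0.85],255],[[12,0,0],[0,1.1,-1.25],255],[[16,0,0],[0,1.45,-1.65],255],[[20,0,0],[0,1.8,-2.1],255],[[25,0,0],[0,2.3,-2.65],255],[[25,0,0],[0,2.3,-2.65],255],[[25,0,0],[0,2.3,-2.65],255]])

```text
clock: 9.25
tcp_pos: [0.5461, -0.3227, 0.2276]
orientation: [0.322, -0.514, 0.676, -0.418]
wrist_force: [0.2, 0.4, -2.0]
finger_gap: 0.0105
grip_force: 78.8
```

```bash
python3 - <<'E'
from h import *
p,W=cloud('scene');p2,W=cloud('top')
a=np.hstack([p[150:420,60:360],p2[100:370,300:560]]);save('s2.png',a,1.4)
s=env.get_state();print(s['tcp_pos'],q2R(s['orientation']).as_matrix().round(3),s['joint_pos'].round(2),s['grip_force'])
E
```

```text
[ 0.54647184 -0.32256726  0.227993  ] [[-0.263 -0.426  0.866]
 [-0.965  0.121 -0.233]
 [-0.005 -0.897 -0.443]] [-0.93 -0.02 -1.03 -0.44  0.59 -1.9 ] 78.76692652702332
```

View pics/s2.png

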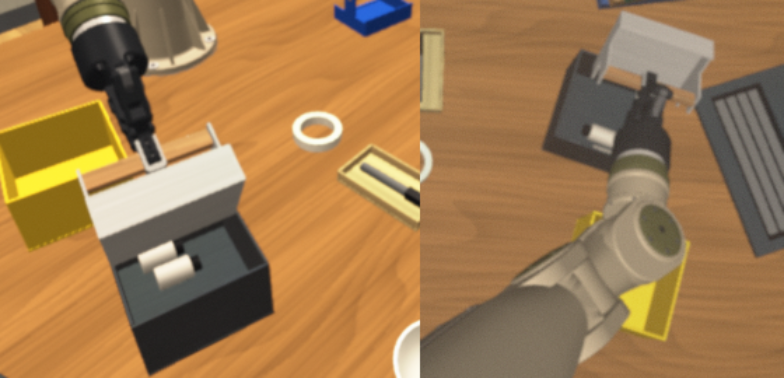

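Both bottles lie in the bin at about (160,265) in the left view, and the tray is clear of it. Joint 3 is at its limit, so I'm backing out and levelling now.

carry_out(steps=[[[-8,0,0],[0,-0.1,0.6],255],[[-16,0,0],[0,-0.25,1.2],255],[[-24,0,0],[-0.1,-0.35,1.8],255],[[-32,0,0],[-0.2,-0.45,2.4],255],[[-40,0,0],[-0.2,-0.6,3],255],[[-48,0,0],[-0.3,-0.7,3.6],255],[[-56,0,0],[-0.3,-0.8,4.2],255],[[-63.7,0,0],[-0.4,-0.9,4.8],255]])

```text
clock: 10.35
tcp_pos: [0.5938, -0.3315, 0.2167]
orientation: [0.001, -0.608, 0.794, 0.001]
wrist_force: [0.6, -0.5, -2.0]
finger_gap: 0.0105
grip_force: 78.6
```

```bash
cat > go.py <<'E'
import sys
from h import *
s=env.get_state();Rc=q2R(s['orientation']);x,y,z,yaw=map(float,sys.argv[1:])
a=np.radians(yaw);X=np.array([np.cos(a),np.sin(a),0]);Z=np.array([0,0,-1.])
Rt=R.from_matrix(np.c_[X,np.cross(Z,X),Z])
print('tcp',s['tcp_pos'].round(4),'j',s['joint_pos'].round(2),s['grip_force'].__round__(1),s['wrist_force'].round(1))
print('turn',(Rc.inv()*Rt).as_rotvec(degrees=True).round(2),'shift cm',(100*Rc.inv().apply(np.array([x,y,z])-s['tcp_pos'])).round(2))
E
python3 go.py .4545 .304 .21 236.3
```

```text
tcp [ 0.5938 -0.3315  0.2167] j [-0.63  0.53  0.34  1.38  0.   -1.93] 78.6 [ 0.6 -0.5 -2. ]
turn [ 0.06  0.18 18.53] shift cm [-57.69  30.07   0.88]
```

carry_out(steps=[[[0,0,1],[-1,0.5,0],255],[[0,0,3],[-3.5,1.8,0.1],255],[[0,0,6],[-7.5,3.9,0.2],255],[[0,0,9],[-12,6.25,0.3],255],[[0,0,12],[-16.5,8.6,0.4],255],[[0,0.1,15],[-21,10.95,0.5],255],[[0,0.1,17],[-25.5,13.3,0.6],255],[[0,0.2,18.5],[-30,15.6,0.6],255]])

```text
clock: 11.35
tcp_pos: [0.5197, 0.0006, 0.2114]
orientation: [0.002, -0.471, 0.882, -0.001]
wrist_force: [0.7, 0.9, -0.9]
finger_gap: 0.0106
grip_force: 78.7
```

```bash
python3 go.py .4545 .304 .21 236.3
```

```text
tcp [0.5197 0.0006 0.2114] j [-0.15  0.21 -0.14  1.22  0.   -1.14] 78.7 [ 0.7  0.9 -0.9]
turn [-0.22  0.16 -0.08] shift cm [-21.59  22.28   0.11]
```

carry_out(steps=[[[0,0,0],[-3.2,3.3,0],255],[[0,0,0],[-6.6,6.8,0],255],[[0,0,0],[-10,10.3,0],255],[[0,0,0],[-13.4,13.8,0],255],[[0,0,0],[-16.6,17.1,0],255],[[0,0,0],[-19.2,19.8,0],255],[[0,0,0],[-20.9,21.6,0],255],[[0,0,0],[-21.6,22.3,0],255]])

```text
clock: 12.35
tcp_pos: [0.4544, 0.3029, 0.2112]
orientation: [0.002, -0.473, 0.881, -0.0]
wrist_force: [0.8, -0.3, -2.1]
finger_gap: 0.0105
grip_force: 78.7
```

carry_out(steps=[[[0,0,0],[0,0,1.5],255],[[0,0,0],[0,0,4],255],[[0,0,0],[0,0,6.5],255],[[0,0,0],[0,0,9],255],[[0,0,0],[0,0,11.2],255],[[0,0,0],[0,0,12.6],255],[[0,0,0],[0,0,13],255],[[0,0,0],[0,0,13],255]])

```text
clock: 13.35
tcp_pos: [0.4568, 0.3017, 0.0808]
orientation: [0.001, -0.471, 0.882, -0.001]
wrist_force: [-0.2, 0.0, -1.7]
finger_gap: 0.0106
grip_force: 78.6
```

```bash
python3 go.py .4545 .304 .0584 236.3; python3 - <<'E'
from h import *
p,W=cloud('scene'); save('s3.png',p[120:260,280:440],4)
E
```

```text
tcp [0.4568 0.3017 0.0808] j [ 0.44  0.35 -0.29  0.93 -0.   -0.54] 78.6 [-0.2  0.  -1.7]
turn [-0.12  0.09 -0.06] shift cm [-0.06  0.32  2.23]
```

View pics/s3.png

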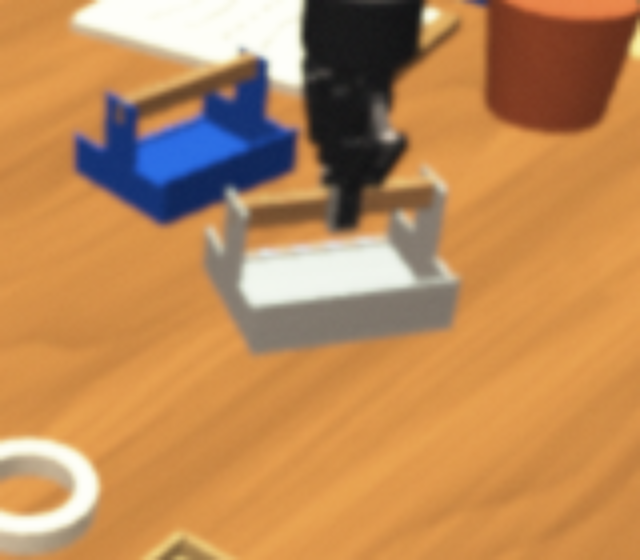

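The tray (centre about (340,270) in the crop) is empty and level, about 2 cm above where it stood. I'll lower it until contact.

carry_out(steps=[[[0,0,0],[0,0.1,0.4],255],[[0,0,0],[0,0.2,0.8],255],[[0,0,0],[0,0.3,1.2],255],[[0,0,0],[0,0.3,1.6],255],[[0,0,0],[0,0.3,1.9],255],[[0,0,0],[0,0.3,2.1],255],[[0,0,0],[0,0.3,2.15],255],[[0,0,0],[0,0.3,2.2],255]])

```text
clock: 14.4
tcp_pos: [0.4542, 0.3036, 0.0586]
orientation: [0.001, -0.471, 0.882, -0.001]
wrist_force: [0.1, 1.0, -1.7]
finger_gap: 0.0106
grip_force: 78.7
```

carry_out(steps=[[[0,0,0],[0,0,0.05],255],[[0,0,0],[0,0,0.1],255],[[0,0,0],[0,0,0.1],255],[[0,0,0],[0,0,0.15],255],[[0,0,0],[0,0,0.15],255],[[0,0,0],[0,0,0.2],255],[[0,0,0],[0,0,0.2],255],[[0,0,0],[0,0,0.2],255]])

```text
clock: 15.4
tcp_pos: [0.4544, 0.3036, 0.0584]
orientation: [0.002, -0.471, 0.882, -0.001]
wrist_force: [-2.9, -3.0, 11.6]
finger_gap: 0.0107
grip_force: 80.8
```

Contact with the desk. Now release and retreat straight up.

carry_out(steps=[[[0,0,0],[0,0,-0.1],255],[[0,0,0],[0,0,-0.1],230],[[0,0,0],[0,0,-0.1],200],[[0,0,0],[0,0,-0.1],160],[[0,0,0],[0,0,-0.1],110],[[0,0,0],[0,0,-0.1],60],[[0,0,0],[0,0,-0.1],0],[[0,0,0],[0,0,-0.1],0]])

```text
clock: 16.4
tcp_pos: [0.4541, 0.3036, 0.0576]
orientation: [0.001, -0.471, 0.882, -0.0]
wrist_force: [-0.6, -0.0, -0.8]
finger_gap: 0.0856
grip_force: 0.0
```

carry_out(steps=[[[0,0,0],[0,0,0],0],[[0,0,0],[0,0,-1],0],[[0,0,0],[0,0,-3],0],[[0,0,0],[0,0,-6],0],[[0,0,0],[0,0,-9],0],[[0,0,0],[0,0,-12],0],[[0,0,0],[0,0,-14],0],[[0,0,0],[0,0,-15],0]])

```text
clock: 17.4
tcp_pos: [0.4543, 0.3039, 0.2096]
orientation: [0.002, -0.472, 0.882, -0.001]
wrist_force: [-0.9, 0.9, -0.3]
finger_gap: 0.0853
grip_force: 0.0
```

```bash
python3 - <<'E'
from h import *
p,W=cloud('scene'); save('s4.png',p,1.4); print(env.get_state()['finger_gap'])
E
```

```text
0.08575305049456884
```

View pics/s4.png

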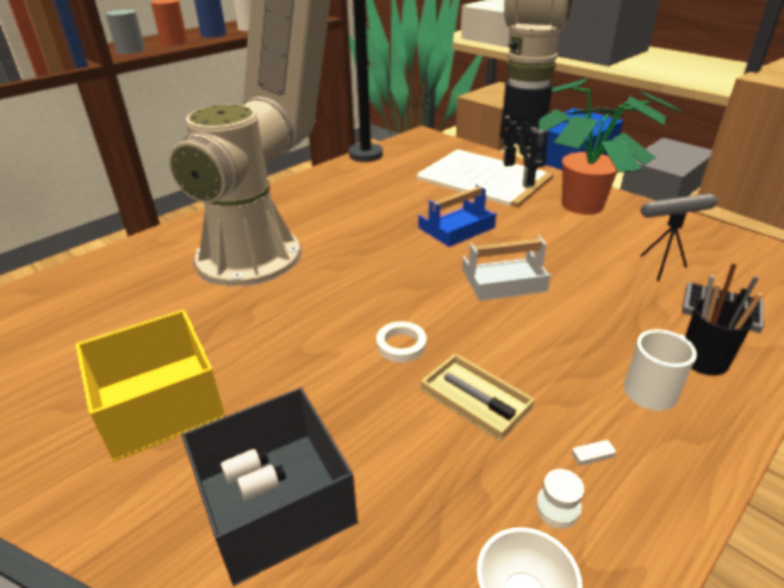

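The tray stands empty and upright in its old place at (505,275), both bottles are in the dark bin at (250,472), and the gripper is clear.

```bash
python3 -c "
from workcell import env
print(env.hand_in())"
```

```text
the job is handed in; nothing more can be done
None
```

Job handed in at about 17.5 s: both bottles are in the dark waste bin, and the empty tray stands upright and released where it was.

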